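Fit and set the last levelling foot of a footstool

TASK

The footstool lies upside down on its pad and one leg still has an open tube end: push the square end plug with its levelling foot fully home into that leg, until its collar sits on the tube. Then wind the knurled foot clockwise (seen from above) until it bottoms out on the collar, back it off a quarter turn so that it does not bind, and finish still gripping the knurled foot there, so that it cannot turn while I lock it. Leave the cup, screwdriver and pincers where they are.

Things in the scene. Friction and masses are not known exactly. Their poses are not given: they have to be found in the camera images.
- plug: Black square end plug, upright on the bench at the start. Origin: centre of its underside; z up, x and y square to its sides (quarter turns are alike). Shank 37.4 mm square, 28 mm long (lowest 7 mm taper to 32 mm), then a collar 47 mm square from 28 to 34 mm above the origin: lift it by two facing collar sides, or by the foot. 1.6 mm play in the leg in all. About 120 g with the foot.
- foot: Round grey knurled levelling foot on top of the plug, screwed in captive: disc 40 mm across, 16 mm thick, then a slotted rubber sole 31 mm across, 3 mm thick. Origin: on the axis at the disc's underside; z up; turns with the foot. Bottomed out, the underside lies on the collar (34 mm above the plug's origin); it stands 3 mm higher per turn of back-off. Grip the disc across any diameter.
- foot_grip (a point): Point on the foot's axis at mid-thickness of the knurled disc (8 mm above its underside).
- foot_turn (a joint): Angle of the foot in the plug, rad: 0 = bottomed out on the collar (hard stop); grows as it is backed off, counter-clockwise seen from above, to 6.5 at most; a quarter turn is 1.57. Starts between 2.6 and 4.8. Right-hand thread, 3 mm per turn; it drags with about 0.04 N m and stays where it is left.
- leg_mouth (a point): Centre of the open end of the empty leg, in the plane of its rim, 170 mm above the bench; z up, x and y square to the tube. Square steel tube 45 mm outside, 39 mm inside, open 108 mm deep. With the plug home its collar rests on this rim and the plug's origin is 28 mm below this point.
- stool: Footstool upside down, fixed: burgundy pad 340 x 340 x 50 mm on the bench, plywood deck to 62 mm, steel rails, four 45 mm square legs at x, y = +-120 mm up to 170 mm. Fitted feet on three legs reach 196 mm; the open leg is the one at x = -120, y = +120 mm. Origin: centre of its underside.
- cup: Paper cup, 72 mm across and 85 mm tall, standing; bystander. Origin: centre of its underside.
- driver: Screwdriver 190 mm long with a dark green handle, lying; bystander. Origin: mid-length on the bench.
- pincers: Pincers 155 mm long with black grips, lying; bystander. Origin: near mid-length on the bench.
Things that resemble listed ones, but are neither listed nor needed, are in the scene too. Several things have the shape of the plug; the one meant has the colours described above.

How it is judged:
By the outcome, as a careful person would: the job done as asked, in the order asked, and still so for the second after the job is handed in, while the arm keeps its last pose, push and grip.
It also fails if it takes over 67 s, if anything falls off the work surface, if the arm or the gripper's body presses on something with over 40 N, if the wrist force passes 120 N, or if a joint passes its speed limit or range.

ROBOT

A 7-joint arm with a two-finger parallel gripper is mounted at the origin on the work surface. World frame = base frame: x ahead of the robot, y to its left, z up, the work surface at z = 0. Lengths are in mm, angles in rad, forces in N, time in s.
With the tool pointing down it reaches from about 400 to 875 mm from the base axis. Payload 4.4 kg.
Tool frame: the origin (TCP) lies between the finger pads, 19 mm behind the fingertips; this is the grasp point; z points along the fingers, y is the line along which they close (so a half turn about z gives the same grasp; the last joint's range is limited). The gripper opens to 85 mm and grips with 20 to 120 N. Pads are 22 mm wide; open, the fingers measure 114 mm over their backs; the gripper's body (76 mm by 85 mm) begins 54 mm behind the grasp point. The pads swing forward as they close: fully open they stand 13 mm farther back than shut.
Start: joints at [-1.346, 0.628, 0.038, 1.517, -0.027, 0.996, -0.02], TCP at [186.343, 622.731, 250.013] pointing down, gripper open.
Joint ranges: [-3.06, 3.06], [-0.37, 2.12], [-1.25, 1.32], [0.18, 2.47], [-1.1, 4.24], [0.23, 1.98], [-2.94, 2.94]. Speed limits (rad/s): [2.57, 2.57, 3.14, 3.14, 3.14, 3.14, 3.14].

INTERFACE

Orientations are given as [roll, pitch, yaw] about the fixed x, y, z axes, in that order (R = Rz(yaw) Ry(pitch) Rx(roll)).
In Python, from cell import ctrl gives the robot as it stands.
- The arm moves only by the tool carry_out, never from a script. Its argument "deltas" is one flat list of numbers, 7 for each row, row after row: the turn, a rotation vector about the tool's x, y, z in degrees, then the shift along the tool's x, y, z in m, then the closure, from -1 (fully open) to 1 (shut). In form: [wx, wy, wz, dx, dy, dz, claw, wx, wy, wz, dx, dy, dz, claw, ...]. A call has 1 to 12 rows; each row shifts and turns the commanded pose from where the row before left it, along the tool's axes as they then stand; what a row does not reach is not made up. A row lasts 1/8 s, in which the tool goes at most 62.5 mm and 10.7 degrees, less where a joint would pass 70% of its speed; a pose out of reach is approached as far as the arm can. A call with a gripper value outside its range is refused whole. The fingers move at their own pace and stop on an object; the grip force is fixed at half the most. Time passes only in rows, so rows that do not move let the fingers close. It gives the time, the measured TCP pose, the force, the opening and the grip force at its end, in the units of the state.
- ctrl.read_state(): the state, without advancing time (a new reading comes with each control period).
- ctrl.get_image(name): name is "scene" or "top" or "wrist"; returns the picture (480x640x3 uint8, red, green, blue); there is no depth.
- ctrl.calibration(name): a dict with "mtx" (3x3 intrinsics, pixels), "R" (3x3) and "t" (3): a world point X has camera coordinates R X + t. Camera axes: x right, y down, z forward; pixel columns grow to the right and rows downward; lengths in mm; the calibration is good to about 2 mm. A picture is of the moment at which its call begins: read the wrist's pose just before it. calibration takes no time and is no camera call; for the wrist camera it gives the pose at the moment of the call.
- ctrl.finish_job(): hands the job in; it is judged then, once.
The state is a dict: "clock": time; "qpos": joint angles; "qd": joint speeds; "tau": joint torques, N m; "eef_pos": TCP position; "tool_rot": TCP orientation; "force": force on the tool from outside, world axes, zero at the start; "torque": the same for the moment, N m; "width": finger opening in mm; "gripper_force": force on a finger pad.
Only numpy, scipy, OpenCV 4.12 (cv2) and the standard library are available. Lean on these libraries where they do the work, as an engineer would, in place of code of your own. Each camera call takes 0.05 s, during which the arm holds its last target. There are 200 camera calls.

## Working session

There is one attempt and no reset: what is moved stays moved. The work goes in short steps, Python scripts to look and compute and a tool call to move; the robot and the scene stay as the last step left them, time stands still between calls to the robot, and variables do not carry over. Pictures are saved under pics/ and viewed, at most 10 in all, crops included, and the job is handed in when it is done.

Besides the shell and the picture viewer there is one more tool, called after "Emit:" as name(argument=value, ...) on one line, values as JSON. carry_out: Moves the arm, as the interface text tells. Its arguments: {"type":"object","properties":{"deltas":{"type":"array"}},"required":["deltas"]}

```bash
ls; mkdir -p pics; python3 - <<'E'
from cell import ctrl
import cv2,numpy as np
np.set_printoptions(suppress=True,precision=3)
for n in("scene","top"):
    cv2.imwrite(f"pics/{n}0.png",ctrl.get_image(n)[:,:,::-1]); c=ctrl.calibration(n); print(n,c['mtx'].tolist(),c['R'].tolist(),c['t'])
s=ctrl.read_state();print(s)
E
```

```text
pics
scene [[613.0423248287104, 0.0, 313.57332767374646], [0.0, 613.0423248287104, 227.40137521232865], [0.0, 0.0, 1.0]] [[0.7981957667998498, 0.6022108852308319, 0.015018907160550163], [0.47102656682552996, -0.608388425929365, -0.6387468172443163], [-0.37552295696448984, 0.5169193098585959, -0.7692703919220851]] [-539.222  -79.869 1712.054]
top [[549.8508131056205, 0.0, 321.30294366124264], [0.0, 549.8508131056205, 229.76949589629228], [0.0, 0.0, 1.0]] [[-0.012748199488155545, -0.9998452036539931, 0.012126505676208217], [-0.9886058382933292, 0.01078393277491259, -0.15014061171531887], [0.1499865990752313, -0.013902356779017192, -0.9885902814482017]] [ 147.958  575.594 1230.589]
{'clock': 0.1, 'qpos': array([-1.346,  0.629,  0.038,  1.518, -0.027,  0.996, -0.02 ]), 'qd': array([ 0.001, -0.003,  0.001, -0.002, -0.   , -0.001,  0.001]), 'tau': array([  0.004, -56.453,   1.231, -19.398,   0.011,   0.005,  -0.   ]), 'eef_pos': array([186.154, 622.215, 249.183]), 'tool_rot': array([-3.14 , -0.   ,  2.851]), 'force': array([-0.217, -0.09 ,  0.52 ]), 'torque': array([-0.009,  0.013,  0.013]), 'gripper_force': 0.0, 'width': 85.17554139500518}
```

View pics/scene0.png

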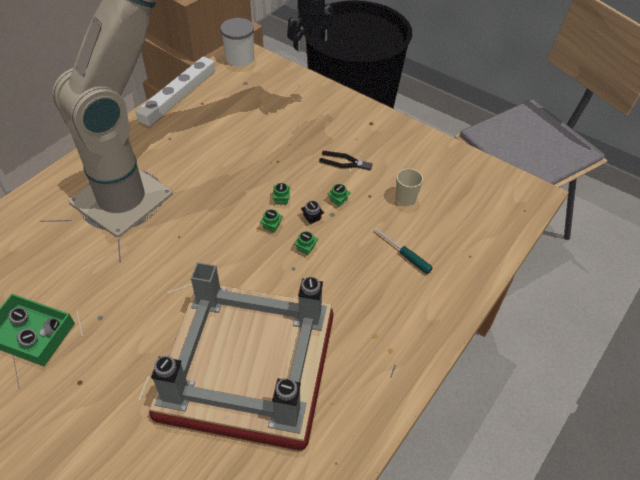

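View pics/top0.png

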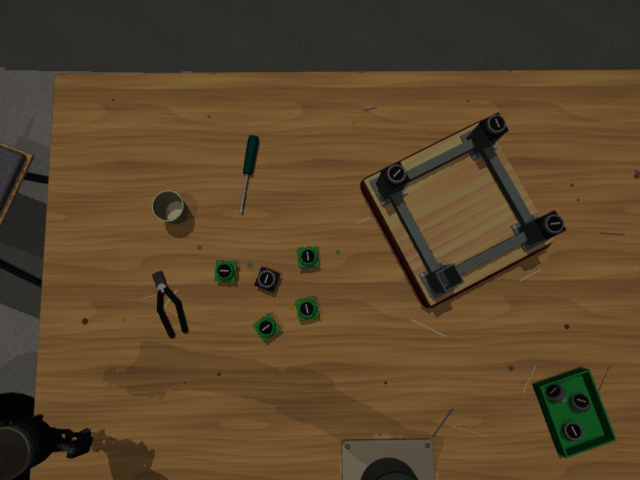

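The black plug is at top (267,280) / scene (313,211). Four green-collared lookalikes could be mistaken for it, at top (226,271), (308,257), (307,309) and (266,327), and the tray holds more feet. The open leg is at top (442,280) / scene (206,272). Next I'll check both in a close crop.

```bash
python3 - <<'E'
import cv2,numpy as np
t=cv2.imread("pics/top0.png");s=cv2.imread("pics/scene0.png")
c=lambda im,x,y,w,h,k:cv2.resize(im[y:y+h,x:x+w],None,fx=k,fy=k,interpolation=cv2.INTER_CUBIC)
A=np.hstack([c(t,235,250,64,56,6),c(t,410,250,64,56,6)]);B=np.hstack([c(s,282,184,64,48,6),c(s,174,250,64,48,6)])
cv2.imwrite("pics/crop.png",np.clip(np.vstack([A,B[:264]])*1.6,0,255).astype(np.uint8))
E
```

```text
(no output)
```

View pics/crop.png

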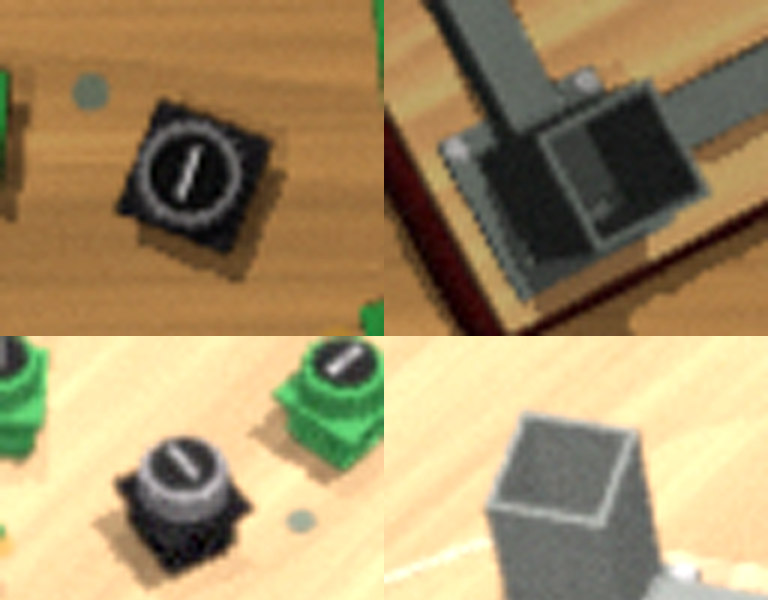

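The crop shows the black plug with a grey foot (top-row left, sole centre at crop (190,173)) and the open tube (rim corners at crop (540,131), (650,80), (708,190), (600,248)). Now I'll triangulate both.

```bash
cat > h.py <<'E'
import numpy as np,cv2
from cell import ctrl
np.set_printoptions(suppress=True,precision=2)
def tri(views):  # [(cal,(u,v)),...] -> point, mean ray miss
    A=np.zeros((3,3));b=np.zeros(3);L=[]
    for c,p in views:
        R=np.array(c['R']);o=-R.T@np.array(c['t']);d=R.T@np.linalg.inv(c['mtx'])@np.array([*p,1.]);d/=np.linalg.norm(d)
        M=np.eye(3)-np.outer(d,d);A+=M;b+=M@o;L.append((M,o))
    X=np.linalg.solve(A,b);return X,[np.linalg.norm(M@(X-o)) for M,o in L]
def plane(c,p,z):
    R=np.array(c['R']);o=-R.T@np.array(c['t']);d=R.T@np.linalg.inv(c['mtx'])@np.array([*p,1.]);return o+d*(z-o[2])/d[2]
def proj(c,X):
    q=np.array(c['mtx'])@(np.array(c['R'])@X+np.array(c['t']));return q[:2]/q[2]
E
cat > a.py <<'E'
from h import *
T=ctrl.calibration("top");S=ctrl.calibration("scene")
f=lambda x,y,x0,y0:((x+.5)/6-.5+x0,(y+.5)/6-.5+y0)
t1=lambda x,y:f(x,y,235,250);t2=lambda x,y:f(x-384,y,410,250);s1=lambda x,y:f(x,y-336,282,184);s2=lambda x,y:f(x-384,y-336,174,250)
print("sole",tri([(T,t1(190,173)),(S,s1(183,462))]))
P=[plane(T,t1(*p),34) for p in[(165,100),(272,145),(232,253),(118,212)]]
print("collar",np.array(P),np.mean(P,0),[np.degrees(np.arctan2(*(P[(i+1)%4]-P[i])[1::-1])) for i in range(4)])
print("collar s",plane(S,s1(117,483),34),plane(S,s1(252,508),34))
tr=[(540,131),(650,80),(708,190),(600,248)]; sr=[(488,508),(605,525),(638,432),(525,413)]
tp=[t2(*p) for p in tr];sp=[s2(*p) for p in sr]
P=[plane(T,p,170) for p in tp];print("rimT",np.array(P))
Q=[plane(S,p,170) for p in sp];print("rimS",np.array(Q))
for P in(P,Q):print(np.mean(P,0),[np.degrees(np.arctan2(*(P[(i+1)%4]-P[i])[1::-1])) for i in range(4)])
print(tri([(T,np.mean(tp,0)),(S,np.mean(sp,0))]))
for n,p in dict(g1=(226,271),g2=(308,257),g3=(307,309),g4=(266,327),cup=(171,207),drv=(243,205)).items():print(n,plane(T,p,50))
W=ctrl.calibration("wrist");s=ctrl.read_state();print(W);print(s['clock'],s['eef_pos'],s['tool_rot'])
E
python3 a.py
```

```text
sole (array([466.2 , 267.58,  58.64]), [np.float64(1.1289228745204514), np.float64(1.1289228745206634)])
collar [[495.05 278.6   34.  ]
 [477.29 237.56  34.  ]
 [436.28 252.87  34.  ]
 [452.4  296.39  34.  ]] [465.25 266.35  34.  ] [np.float64(-113.4047158177188), np.float64(159.526143896767), np.float64(69.68079858497448), np.float64(-22.64203336043884)]
collar s [438.09 257.91  34.  ] [494.98 283.13  34.  ]
rimT [[ 468.52  -91.67  170.  ]
 [ 485.64 -130.46  170.  ]
 [ 447.61 -148.56  170.  ]
 [ 428.28 -110.48  170.  ]]
rimS [[ 447.13 -145.99  170.  ]
 [ 485.89 -125.57  170.  ]
 [ 466.88  -87.59  170.  ]
 [ 427.82 -106.73  170.  ]]
[ 457.51 -120.29  170.  ] [np.float64(-66.18265664058003), np.float64(-154.5519344063665), np.float64(116.90956518383885), np.float64(25.054555852168818)]
[ 456.93 -116.47  170.  ] [np.float64(27.78122243075626), np.float64(116.58234629166118), np.float64(-153.89652269952185), np.float64(-63.80222883021293)]
(array([ 458.04, -118.73,  173.13]), [np.float64(1.0985045202474408), np.float64(1.0985045202474872)])
g1 [483.83 358.89  50.  ]
g2 [513.61 172.43  50.  ]
g3 [396.09 175.75  50.  ]
g4 [357.36 267.87  50.  ]
cup [633.12 487.55  50.  ]
drv [636.11 321.66  50.  ]
{'mtx': array([[424.4 ,   0.  , 327.55],
       [  0.  , 424.4 , 238.24],
       [  0.  ,   0.  ,   1.  ]]), 'R': array([[ 0.29,  0.96, -0.  ],
       [ 0.92, -0.27,  0.28],
       [ 0.27, -0.08, -0.96]]), 't': array([-648.88,  -37.54,  380.11])}
0.1 [186.15 622.21 249.18] [-3.14 -0.    2.85]
```

Measured so far, each against its check:
- Plug axis about (465.5, 267). The sole comes out 4 mm above the text height, which is within calibration error.
- Plug sides at about -22°.
- Leg mouth about (457.5, -118.5, 173), with the tube square at about 26°.

Next I'll move above the plug with the tool at yaw about 3.16.

Emit:
carry_out(deltas=[0,0,0,-0.037,-0.026,0,-1,0,0,0,-0.037,-0.026,0,-1,0,0,0,-0.037,-0.026,0,-1,0,0,0,-0.037,-0.026,0,-1,0,0,0,-0.037,-0.026,0,-1,0,0,0,-0.037,-0.026,0,-1,0,0,0,-0.037,-0.026,0,-1,0,0,0,-0.037,-0.026,0,-1,0,0,0,-0.037,-0.026,0,-1,0,0,0,-0.037,-0.026,0,-1,0,0,-9,0,0,0,-1,0,0,-9,0,0,0,-1])

```text
clock: 1.6
eef_pos: [466.4, 266.7, 249.6]
tool_rot: [-3.141, -0.001, -3.115]
force: [-0.4, 0.4, -0.7]
width: 85.3
gripper_force: 0.0
```

```bash
python3 - <<'E'
from h import *
s=ctrl.read_state();print(s['clock'],s['eef_pos'],s['tool_rot'],s['qpos'],s['qd'])
c=ctrl.calibration("wrist");im=ctrl.get_image("wrist")[:,:,::-1]
np.savez("w1.npz",**c);cv2.imwrite("pics/w1.png",im)
for X in([465.5,267,54],[465.5,267,34]):print(proj(c,np.array(X)))
E
```

```text
1.6 [466.45 266.67 249.64] [-3.14 -0.   -3.11] [-0.55  0.47 -0.03  1.83  0.02  0.84  1.01] [ 0.23 -0.   -0.36 -0.01  0.21  0.01  1.04]
[328.37 209.09]
[328.35 203.74]
```

View pics/w1.png

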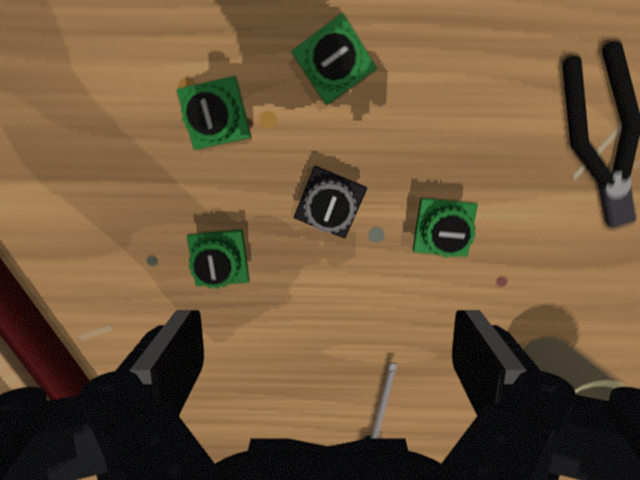

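The close wrist view confirms the choice: black collar with grey foot at (330,208), collar corners (318,167), (366,186), (345,238), (294,217). The green lookalikes stand clear of it.

```bash
python3 - <<'E'
from h import *
c=dict(np.load("w1.npz"));T=ctrl.calibration("top");S=ctrl.calibration("scene")
f=lambda x,y,x0,y0:((x+.5)/6-.5+x0,(y+.5)/6-.5+y0)
print(plane(c,(330,208),54.5),tri([(c,(330,208)),(T,f(190,173,235,250)),(S,f(183,462-336,282,184))]))
P=[plane(c,p,34) for p in[(318,167),(366,186),(345,238),(294,217)]]
print(np.array(P),np.mean(P,0),[np.degrees(np.arctan2(*(P[(i+1)%4]-P[i])[1::-1]))%90 for i in range(4)])
s=ctrl.read_state();print(s['clock'],s['eef_pos'],s['tool_rot'],s['qpos'])
E
```

```text
[464.5  268.23  54.5 ] (array([465.25, 268.19,  56.91]), [np.float64(1.2538892688388048), np.float64(1.2600562533279438), np.float64(1.6119219107157745)])
[[435.93 257.94  34.  ]
 [450.1  296.96  34.  ]
 [494.28 281.72  34.  ]
 [477.39 239.01  34.  ]] [464.43 268.91  34.  ] [np.float64(70.03728702160299), np.float64(70.9662321538662), np.float64(68.42770197031953), np.float64(65.46789029922726)]
1.65 [466.25 266.97 249.66] [-3.14 -0.   -3.11] [-0.55  0.47 -0.04  1.83  0.02  0.84  1.01]
```

Emit:
carry_out(deltas=[0,0,0,0.0016,0.0014,0.03,-1,0,0,0,0,0,0.045,-1,0,0,0,0,0,0.045,-1,0,0,0,0,0,0.04,-1,0,0,0,0,0,0.02,-1,0,0,0,0,0,0.0125,-1,0,0,0,0,0,0,-1,0,0,0,0,0,0,-1,0,0,0,0,0,0,-1])

```text
clock: 2.78
eef_pos: [465.2, 269.3, 58.5]
tool_rot: [3.141, 0.002, -3.119]
force: [-0.1, -0.6, -1.0]
width: 85.5
gripper_force: 0.0
```

```bash
python3 - <<'E'
from h import *
s=ctrl.read_state();print(s['clock'],s['eef_pos'],s['tool_rot'],s['qpos'],s['force'])
c=ctrl.calibration("wrist");im=ctrl.get_image("wrist")[:,:,::-1]
np.savez("w2.npz",**c);cv2.imwrite("pics/w2.png",im)
for X in([464.7,268.3,54.5],[464.7,268.3,34]):print(proj(c,np.array(X)))
E
```

```text
2.775 [465.23 269.26  58.45] [ 3.14  0.   -3.12] [-0.56  0.76 -0.02  1.98  0.04  0.4   0.98] [-0.07 -0.56 -0.98]
[324.96 333.77]
[325.24 307.03]
```

View pics/w2.png

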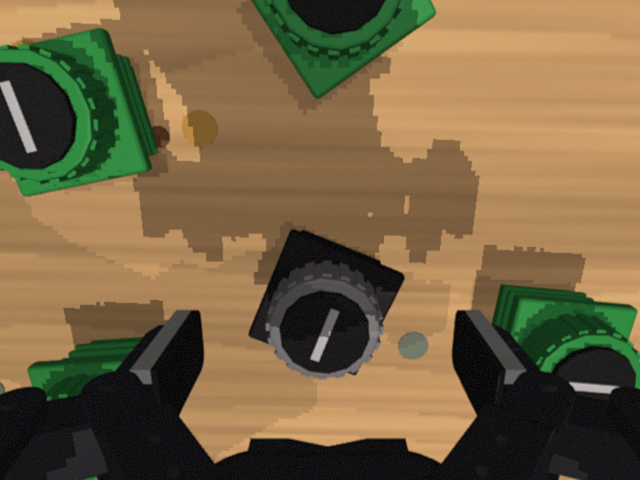

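Sole centre at (325,333), matching the predicted (325,334). The position is good, so I'll trim by 1 mm, lower 1.5 mm and close.

Emit:
carry_out(deltas=[0,0,0,0,-0.001,0.0015,-1,0,0,0,0,0,0,1,0,0,0,0,0,0,1,0,0,0,0,0,0,1,0,0,0,0,0,0,1,0,0,0,0,0,0,1,0,0,0,0,0,0,1])

```text
clock: 3.7
eef_pos: [464.7, 268.1, 56.3]
tool_rot: [3.141, 0.0, -3.118]
force: [-0.6, 0.3, 5.6]
width: 37.7
gripper_force: 59.7
```

```bash
python3 - <<'E'
from h import *
c=dict(np.load("w2.npz"))
P=[plane(c,p,34) for p in[(250,335),(295,231),(403,275)]]
print(np.array(P),[np.degrees(np.arctan2(*(P[i+1]-P[i])[1::-1]))%90 for i in range(2)],[np.linalg.norm(P[i+1]-P[i]) for i in range(2)])
s=ctrl.read_state();print(s['clock'],s['eef_pos'],s['tool_rot'],s['qpos'],s['force'],s['width'])
E
```

```text
[[477.43 239.    34.  ]
 [434.58 256.62  34.  ]
 [450.82 297.24  34.  ]] [np.float64(67.65063747692614), np.float64(68.20464003556948)] [np.float64(46.33433531317919), np.float64(43.742523817296124)]
3.7 [464.68 268.09  56.31] [ 3.14  0.   -3.12] [-0.56  0.76 -0.02  1.98  0.04  0.4   0.98] [-0.61  0.28  5.61] 37.696201584189815
```

Emit:
carry_out(deltas=[0,0,0,0,0,-0.02,1,0,0,0,0,0,-0.05,1,0,0,0,0,0,-0.06,1,0,0,0,0,0,-0.06,1,0,0,0,-0.0031,-0.0335,0,1,0,0,0,-0.0031,-0.0335,0,1,0,0,0,-0.0031,-0.0335,0,1,0,0,0,-0.0031,-0.0335,0,1,0,0,0,-0.0031,-0.0335,0,1])

```text
clock: 4.82
eef_pos: [483.8, 99.6, 245.6]
tool_rot: [-3.141, -0.001, -3.118]
force: [0.8, 1.0, -1.1]
width: 37.2
gripper_force: 60.5
```

Emit:
carry_out(deltas=[0,0,0,-0.0031,-0.0334,0,1,0,0,0,-0.0031,-0.0334,0,1,0,0,0,-0.0031,-0.0334,0,1,0,0,0,-0.0031,-0.0334,0,1,0,0,0,-0.0031,-0.0334,0,1,0,0,-9.6,0,0,0,1,0,0,-9.6,0,0,0,1,0,0,-9.6,0,0,0,1,0,0,-9.6,0,0,0,1,0,0,-9.6,0,0,0,1,0,0,0,0,0,0,1,0,0,0,0,0,0,1])

```text
clock: 6.32
eef_pos: [503.3, -65.9, 245.7]
tool_rot: [3.141, -0.0, -2.283]
force: [0.3, -0.2, -1.5]
width: 38.1
gripper_force: 60.5
```

```bash
python3 - <<'E'
from h import *
s=ctrl.read_state();print(s['clock'],s['eef_pos'],s['tool_rot'],s['qpos'],s['force'],s['width'])
c=ctrl.calibration("wrist");im=ctrl.get_image("wrist")[:,:,::-1]
np.savez("w3.npz",**c);cv2.imwrite("pics/w3.png",im)
print(proj(c,np.array([457.5,-118.5,170])))
E
```

```text
6.325 [503.25 -65.92 245.74] [ 3.14 -0.   -2.28] [ 0.24  0.44 -0.23  1.91  0.14  0.81  2.36] [ 0.33 -0.17 -1.51] 38.105826883428065
[328.09 118.76]
```

View pics/w3.png

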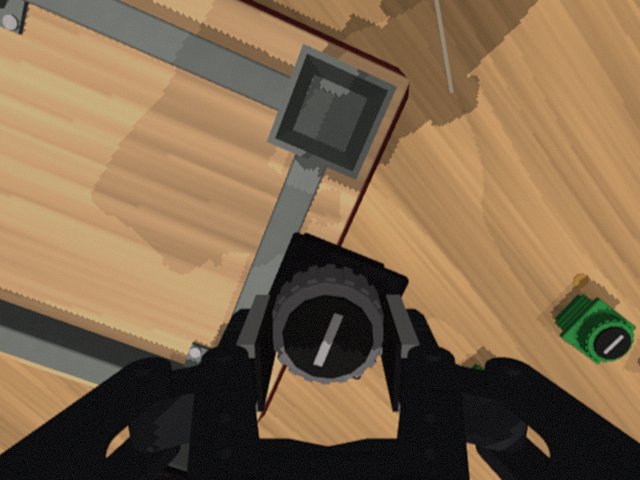

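The plug is held square in the fingers, with collar corners at (295,234) and (407,281). Tube rim corners are at (305,44), (397,84), (357,180) and (269,140).

```bash
python3 - <<'E'
from h import *
c=dict(np.load("w3.npz"));T=ctrl.calibration("top");S=ctrl.calibration("scene")
px=[(305,44),(397,84),(357,180),(269,140)]
P=np.array([plane(c,p,170) for p in px]);m=P.mean(0)
print(P,m,[np.degrees(np.arctan2(*(P[(i+1)%4]-P[i])[1::-1]))%90 for i in range(4)],[np.linalg.norm(P[(i+1)%4]-P[i]) for i in range(4)])
ft=lambda x,y:((x-384+.5)/6-.5+410,(y+.5)/6-.5+250);fs=lambda x,y:((x-384+.5)/6-.5+174,(y-336+.5)/6-.5+250)
a=np.mean([ft(*p) for p in[(540,131),(650,80),(708,190),(600,248)]],0);b=np.mean([fs(*p) for p in[(488,508),(605,525),(638,432),(525,413)]],0)
w=(c,proj(c,m));print(tri([w,(T,a),(S,b)]),tri([w,(T,a)]),tri([w,(S,b)]))
q=[plane(c,p,223.5) for p in[(295,234),(407,281)]];d=q[1]-q[0];print(q,np.degrees(np.arctan2(d[1],d[0]))%90,np.linalg.norm(d))
print(plane(c,(327,331),243.5))
s=ctrl.read_state();e=s['eef_pos'];y=s['tool_rot'][2];d=(m-e)
print(e,y,d@[np.cos(y),np.sin(y),0],d@[np.sin(y),-np.cos(y),0])
E
```

```text
[[ 444.69 -148.66  170.  ]
 [ 424.61 -109.74  170.  ]
 [ 465.37  -88.45  170.  ]
 [ 484.26 -129.17  170.  ]] [ 454.73 -119.01  170.  ] [np.float64(27.291614690580843), np.float64(27.57480292835601), np.float64(24.88160773371608), np.float64(26.231939717463433)] [np.float64(43.80021850575084), np.float64(45.99281386924881), np.float64(44.8830444846515), np.float64(44.11245744911383)]
(array([ 456.73, -118.73,  172.14]), [np.float64(2.011067187779153), np.float64(1.1507335322725794), np.float64(1.9177993662362292)]) (array([ 455.88, -118.77,  177.36]), [np.float64(1.147409578616777), np.float64(1.1474095786168035)]) (array([ 455.71, -117.69,  169.37]), [np.float64(1.6398406985995841), np.float64(1.6398406985997314)])
[array([492.16, -96.66, 223.5 ]), array([472.81, -55.93, 223.5 ])] 25.40547814832459 45.08519645062607
[501.67 -68.   243.5 ]
[503.29 -65.84 245.8 ] -2.282857212204712 71.97431312202123 2.025863531343809
```

Emit:
carry_out(deltas=[0,0,-0.5,0.02,0.0016,0,1,0,0,0,0.025,0,0,1,0,0,0,0.0261,0,0,1,0,0,0,0,0,0.008,1,0,0,0,0,0,0.007,1,0,0,0,0,0,0,1,0,0,0,0,0,0,1])

```text
clock: 7.25
eef_pos: [456.7, -118.3, 230.9]
tool_rot: [3.141, 0.0, -2.271]
force: [0.4, -0.1, -0.7]
width: 37.7
gripper_force: 60.5
```

```bash
python3 - <<'E'
from h import *
s=ctrl.read_state();print(s['clock'],s['eef_pos'],s['tool_rot'],s['qpos'],s['force'],s['torque'],s['width'])
c=lambda im,x,y,w,h,k:cv2.resize(im[y:y+h,x:x+w],None,fx=k,fy=k,interpolation=cv2.INTER_CUBIC)
w=ctrl.get_image("wrist")[:,:,::-1];t=ctrl.get_image("scene")[:,:,::-1]
cv2.imwrite("pics/p4.png",np.clip(np.hstack([c(w,200,180,200,240,2),c(t,165,215,100,120,4)])*1.4,0,255).astype(np.uint8))
E
```

```text
7.25 [ 456.72 -118.27  230.92] [ 3.14  0.   -2.27] [ 0.36  0.41 -0.23  2.02  0.14  0.73  2.49] [ 0.38 -0.09 -0.73] [-0.05  0.02  0.02] 37.71117476332214
```

View pics/p4.png

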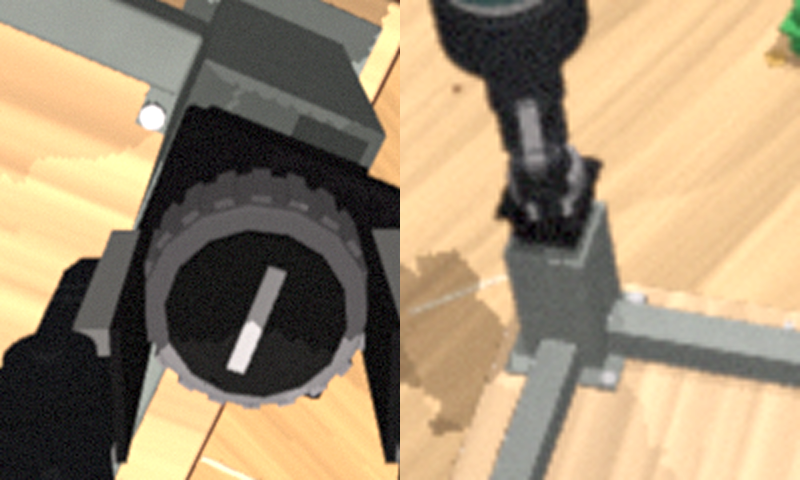

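The plug sits over the tube, both square and aligned. I'll descend gently and watch the force.

Emit:
carry_out(deltas=[0,0,0,0.0005,0.0003,0.003,1,0,0,0,0,0,0.004,1,0,0,0,0,0,0.004,1,0,0,0,0,0,0.003,1,0,0,0,0,0,0,1])

```text
clock: 7.98
eef_pos: [455.5, -119.1, 216.7]
tool_rot: [3.141, -0.0, -2.272]
force: [-0.2, -0.4, -1.1]
width: 37.6
gripper_force: 60.5
```

```bash
cat > st.py <<'E'
from h import *
s=ctrl.read_state();print(s['clock'],s['eef_pos'],s['tool_rot'],s['qpos'],s['force'],s['torque'],s['width'])
E
python3 st.py
```

```text
7.975 [ 455.52 -119.12  216.69] [ 3.14 -0.   -2.27] [ 0.36  0.43 -0.22  2.03  0.15  0.69  2.48] [-0.16 -0.4  -1.12] [-0.04  0.04 -0.03] 37.63098964205698
```

No force at 10 mm deep, so it is inside. On down.

Emit:
carry_out(deltas=[0,0,0,0,0,0.004,1,0,0,0,0,0,0.004,1,0,0,0,0,0,0.004,1,0,0,0,0,0,0.003,1,0,0,0,0,0,0,1])

```text
clock: 8.6
eef_pos: [455.5, -119.1, 201.7]
tool_rot: [3.141, -0.0, -2.272]
force: [0.5, -0.4, -1.4]
width: 37.5
gripper_force: 60.5
```

```bash
python3 st.py
```

```text
8.6 [ 455.53 -119.09  201.73] [ 3.14 -0.   -2.27] [ 0.35  0.46 -0.22  2.05  0.16  0.65  2.47] [ 0.53 -0.42 -1.38] [ 0.   -0.01 -0.05] 37.46127249452023
```

Emit:
carry_out(deltas=[0,0,0,0,0,0.0015,1,0,0,0,0,0,0.0015,1,0,0,0,0,0,0.001,1,0,0,0,0,0,0,1])

```text
clock: 9.1
eef_pos: [455.7, -119.1, 198.3]
tool_rot: [-3.141, -0.0, -2.272]
force: [-1.2, 0.7, 3.5]
width: 37.4
gripper_force: 61.1
```

```bash
python3 st.py
```

```text
9.1 [ 455.72 -119.13  198.35] [-3.14 -0.   -2.27] [ 0.35  0.46 -0.22  2.05  0.16  0.64  2.47] [-1.16  0.72  3.45] [0.07 0.23 0.08] 37.41073951402233
```

Contact at 198.3, exactly where the collar should seat. I'll press a bit more to confirm.

Emit:
carry_out(deltas=[0,0,0,0,0,0.001,1,0,0,0,0,0,0.001,1,0,0,0,0,0,0,1])

```text
clock: 9.48
eef_pos: [455.8, -119.1, 197.9]
tool_rot: [-3.14, -0.0, -2.272]
force: [-5.8, 1.3, 20.8]
width: 37.5
gripper_force: 62.8
```

```bash
python3 st.py
```

```text
9.475 [ 455.78 -119.12  197.91] [-3.14 -0.   -2.27] [ 0.35  0.46 -0.21  2.06  0.16  0.64  2.47] [-5.79  1.26 20.84] [ 0.29  1.18 -0.03] 37.52835275608778
```

Emit:
carry_out(deltas=[0,0,10,0,0,8e-05,1,0,0,10,0,0,8e-05,1,0,0,10,0,0,8e-05,1,0,0,10,0,0,8e-05,1,0,0,10,0,0,8e-05,1,0,0,10,0,0,8e-05,1,0,0,10,0,0,8e-05,1,0,0,10,0,0,8e-05,1,0,0,10,0,0,8e-05,1,0,0,10,0,0,8e-05,1,0,0,10,0,0,8e-05,1,0,0,10,0,0,8e-05,1])

```text
clock: 10.98
eef_pos: [455.8, -118.9, 196.9]
tool_rot: [3.14, -0.001, 1.912]
force: [-5.9, 3.0, 20.1]
width: 37.9
gripper_force: 62.7
```

```bash
python3 st.py
```

```text
10.975 [ 455.79 -118.9   196.91] [ 3.14 -0.    1.91] [-0.09  0.49  0.4   2.07 -0.31  0.64  0.87] [-5.94  2.98 20.06] [0.45 1.3  0.08] 37.87414136741614
```

Emit:
carry_out(deltas=[0,0,6,0,0,5e-05,1,0,0,6,0,0,5e-05,1,0,0,6,0,0,5e-05,1,0,0,6,0,0,5e-05,1,0,0,0,0,0,0,1])

```text
clock: 11.6
eef_pos: [455.8, -118.9, 196.7]
tool_rot: [3.14, -0.002, 1.497]
force: [-5.4, 2.1, 22.9]
width: 37.7
gripper_force: 62.8
```

```bash
python3 st.py
```

```text
11.6 [ 455.82 -118.88  196.67] [ 3.14 -0.    1.5 ] [-0.17  0.51  0.52  2.07 -0.41  0.66  0.56] [-5.43  2.13 22.92] [ 0.51  1.26 -0.08] 37.67175696228024
```

Emit:
carry_out(deltas=[0,0,6,0,0,5e-05,1,0,0,6,0,0,5e-05,1,0,0,0,0,0,0,1])

```text
clock: 11.98
eef_pos: [455.9, -118.9, 196.6]
tool_rot: [3.141, -0.002, 1.288]
force: [-5.8, 1.9, 22.9]
width: 37.2
gripper_force: 62.9
```

```bash
python3 st.py
```

```text
11.975 [ 455.88 -118.88  196.56] [ 3.14 -0.    1.29] [-0.21  0.52  0.59  2.07 -0.46  0.68  0.4 ] [-5.76  1.86 22.91] [ 0.59  1.24 -0.12] 37.156415459089814
```

Emit:
carry_out(deltas=[0,0,6,0,0,5e-05,1,0,0,6,0,0,5e-05,1,0,0,0,0,0,0,1])

```text
clock: 12.35
eef_pos: [455.9, -118.9, 196.5]
tool_rot: [3.141, -0.002, 1.078]
force: [-5.1, 2.9, 23.2]
width: 37.2
gripper_force: 62.9
```

```bash
python3 st.py
```

```text
12.35 [ 455.92 -118.89  196.46] [ 3.14 -0.    1.08] [-0.25  0.54  0.65  2.07 -0.51  0.69  0.24] [-5.12  2.93 23.25] [ 0.69  1.2  -0.07] 37.247116361109065
```

Emit:
carry_out(deltas=[0,0,6,0,0,5e-05,1,0,0,6,0,0,5e-05,1,0,0,0,0,0,0,1])

```text
clock: 12.72
eef_pos: [455.9, -118.9, 196.4]
tool_rot: [-3.142, -0.002, 0.869]
force: [-5.1, 2.7, 22.4]
width: 37.3
gripper_force: 63.0
```

```bash
python3 st.py
```

```text
12.725 [ 455.94 -118.91  196.36] [-3.14 -0.    0.87] [-0.28  0.55  0.71  2.07 -0.56  0.71  0.09] [-5.11  2.71 22.4 ] [ 0.73  1.17 -0.03] 37.318376370312805
```

Emit:
carry_out(deltas=[0,0,6,0,0,5e-05,1,0,0,6,0,0,5e-05,1,0,0,0,0,0,0,1])

```text
clock: 13.1
eef_pos: [455.8, -119.1, 196.3]
tool_rot: [-3.141, -0.001, 0.667]
force: [-5.8, 2.0, 25.0]
width: 37.7
gripper_force: 63.1
```

```bash
python3 st.py
```

```text
13.1 [ 455.8  -119.11  196.29] [-3.14 -0.    0.67] [-0.32  0.57  0.77  2.07 -0.6   0.73 -0.06] [-5.85  2.   24.99] [0.46 1.42 1.65] 37.72710475294089
```

Emit:
carry_out(deltas=[0,0,6,0,0,5e-05,1,0,0,6,0,0,5e-05,1,0,0,0,0,0,0,1])

```text
clock: 13.48
eef_pos: [458.9, -117.8, 195.9]
tool_rot: [3.141, -0.006, 0.452]
force: [2.4, 6.3, 13.6]
width: 37.5
gripper_force: 65.1
```

```bash
python3 st.py
```

```text
13.475 [ 458.88 -117.83  195.9 ] [ 3.14 -0.01  0.45] [-0.36  0.6   0.83  2.07 -0.66  0.75 -0.22] [ 2.45  6.29 13.57] [ 1.   -0.64 -0.11] 37.49110321289936
```

Bottoming shows at yaw 0.67, where the torque rose to 1.65 N m. After that the grip slipped and the TCP moved 3 mm. I'll look at it.

```bash
python3 - <<'E'
from h import *
c=lambda im,x,y,w,h,k:cv2.resize(im[y:y+h,x:x+w],None,fx=k,fy=k,interpolation=cv2.INTER_CUBIC)
k=ctrl.calibration("wrist");np.savez("w5.npz",**k)
w=ctrl.get_image("wrist")[:,:,::-1];t=ctrl.get_image("scene")[:,:,::-1]
cv2.imwrite("pics/w5.png",w)
cv2.imwrite("pics/p5.png",np.clip(np.hstack([c(w,200,180,250,260,2),c(t,165,215,75,130,4)])*1.4,0,255).astype(np.uint8))
E
python3 st.py
```

```text
13.575 [ 458.9  -117.82  195.92] [ 3.14 -0.01  0.45] [-0.36  0.59  0.83  2.07 -0.66  0.75 -0.22] [ 2.9   6.93 13.26] [ 1.01 -0.64 -0.04] 37.6129858065621
```

View pics/p5.png

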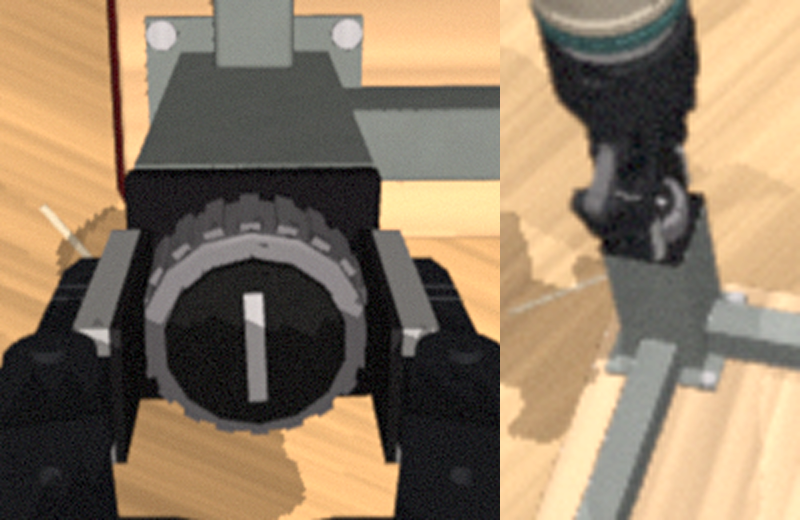

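The collar sits on the tube. The slot has turned about 25° in the fingers, so the foot bottomed and the grip then slipped and went off-centre. I'll open, lift slightly and recentre.

Emit:
carry_out(deltas=[0,0,0,0,0,-0.0015,-0.5,0,0,0,0,0,0,-0.5,0,0,0,0,0,0,-0.5,0,0,0,0,0,0,-0.5])

```text
clock: 14.08
eef_pos: [455.4, -119.3, 195.6]
tool_rot: [-3.141, 0.001, 0.451]
force: [-0.1, -0.6, 0.0]
width: 64.4
gripper_force: 0.0
```

```bash
python3 - <<'E'
from h import *
s=ctrl.read_state();print(s['clock'],s['eef_pos'],s['tool_rot'],s['force'],s['torque'],s['width'])
k=ctrl.calibration("wrist")
w=ctrl.get_image("wrist")[:,:,::-1];cv2.imwrite("pics/p6.png",np.clip(w*1.4,0,255).astype(np.uint8));np.savez("w6.npz",**k)
for X in([455.7,-119,195],[455.7,-119,176]):print(proj(k,np.array(X)))
E
```

```text
14.075 [ 455.43 -119.25  195.63] [-3.14  0.    0.45] [-0.09 -0.58  0.02] [ 0.04 -0.02 -0.03] 64.42850750179889
[326.98 339.  ]
[327.03 312.97]
```

View pics/p6.png

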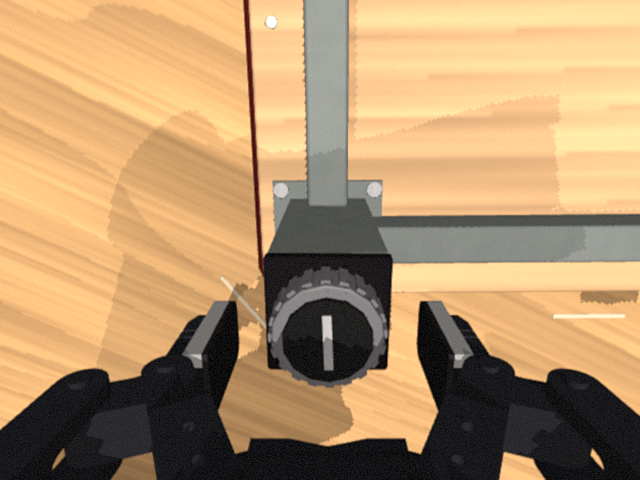

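The collar corners (265,254), (391,254), (387,367), (268,367) put the plug centre right under the TCP, with the collar home. I'll raise 1.4 mm, regrip and wind a little to confirm the stop.

Emit:
carry_out(deltas=[0,0,0,0,0,-0.0014,-0.5,0,0,0,0,0,0,1,0,0,0,0,0,0,1,0,0,0,0,0,0,1,0,0,0,0,0,0,1,0,0,0,0,0,0,1])

```text
clock: 14.88
eef_pos: [455.7, -119.1, 197.7]
tool_rot: [-3.141, -0.001, 0.451]
force: [-1.9, 0.3, 5.7]
width: 37.5
gripper_force: 59.4
```

```bash
python3 st.py
```

```text
14.875 [ 455.75 -119.14  197.67] [-3.14 -0.    0.45] [-0.36  0.59  0.84  2.07 -0.65  0.76 -0.23] [-1.89  0.31  5.69] [0.21 0.26 0.04] 37.48088707569089
```

Emit:
carry_out(deltas=[0,0,3,0,0,0,1,0,0,0,0,0,0,1,0,0,0,0,0,0,1])

```text
clock: 15.25
eef_pos: [456.0, -119.2, 197.6]
tool_rot: [3.141, -0.001, 0.399]
force: [-1.1, 1.9, 4.3]
width: 37.7
gripper_force: 59.6
```

```bash
python3 st.py
```

```text
15.25 [ 455.96 -119.22  197.63] [ 3.14 -0.    0.4 ] [-0.37  0.6   0.85  2.07 -0.66  0.76 -0.27] [-1.13  1.91  4.31] [ 0.13  0.19 -0.04] 37.70279593394904
```

Emit:
carry_out(deltas=[0,0,4,0,0,3e-05,1,0,0,0,0,0,0,1,0,0,0,0,0,0,1])

```text
clock: 15.62
eef_pos: [456.3, -119.0, 197.6]
tool_rot: [3.141, -0.001, 0.333]
force: [-0.0, 1.0, 5.9]
width: 37.3
gripper_force: 59.9
```

```bash
python3 st.py
```

```text
15.625 [ 456.29 -119.    197.63] [ 3.14 -0.    0.33] [-0.38  0.61  0.87  2.07 -0.68  0.77 -0.32] [-0.02  0.98  5.92] [0.21 0.02 0.67] 37.29028926844266
```

Emit:
carry_out(deltas=[0,0,4,0,0,3e-05,1,0,0,0,0,0,0,1,0,0,0,0,0,0,1])

```text
clock: 16.0
eef_pos: [456.3, -119.0, 197.6]
tool_rot: [3.141, 0.0, 0.267]
force: [-0.8, -0.6, 5.7]
width: 37.5
gripper_force: 60.0
```

```bash
python3 st.py
```

```text
16.0 [ 456.32 -119.04  197.61] [3.14 0.   0.27] [-0.39  0.61  0.89  2.07 -0.69  0.78 -0.37] [-0.82 -0.62  5.71] [-0.02  0.11  1.67] 37.518313241635056
```

The stop is confirmed: torque 0.67 then 1.67 N m, which extrapolates to contact at yaw about 0.37. Now I'll back off to yaw about 1.95, rising with the thread.

Emit:
carry_out(deltas=[0,0,-9.7,0,0,-7e-05,1,0,0,-9.7,0,0,-7e-05,1,0,0,-9.7,0,0,-7e-05,1,0,0,-9.7,0,0,-7e-05,1,0,0,-9.7,0,0,-7e-05,1,0,0,-9.7,0,0,-7e-05,1,0,0,-9.7,0,0,-7e-05,1,0,0,-9.7,0,0,-7e-05,1,0,0,-9.7,0,0,-7e-05,1,0,0,-9.7,0,0,-7e-05,1,0,0,0,0,0,0,1,0,0,0,0,0,0,1])

```text
clock: 17.5
eef_pos: [455.3, -118.6, 198.3]
tool_rot: [3.142, -0.001, 1.953]
force: [-2.7, 1.2, 7.9]
width: 37.8
gripper_force: 60.0
```

```bash
python3 - <<'E'
from h import *
exec(open("st.py").read())
c=lambda im,x,y,w,h,k:cv2.resize(im[y:y+h,x:x+w],None,fx=k,fy=k,interpolation=cv2.INTER_CUBIC)
w=ctrl.get_image("wrist")[:,:,::-1];t=ctrl.get_image("scene")[:,:,::-1]
cv2.imwrite("pics/p7.png",np.clip(np.hstack([c(w,200,180,250,260,2),c(t,165,215,75,130,4)])*1.4,0,255).astype(np.uint8))
E
```

```text
17.5 [ 455.28 -118.62  198.3 ] [ 3.14 -0.    1.95] [-0.08  0.48  0.39  2.07 -0.3   0.65  0.9 ] [-2.67  1.21  7.94] [0.42 0.51 0.04] 37.76223384932868
```

View pics/p7.png

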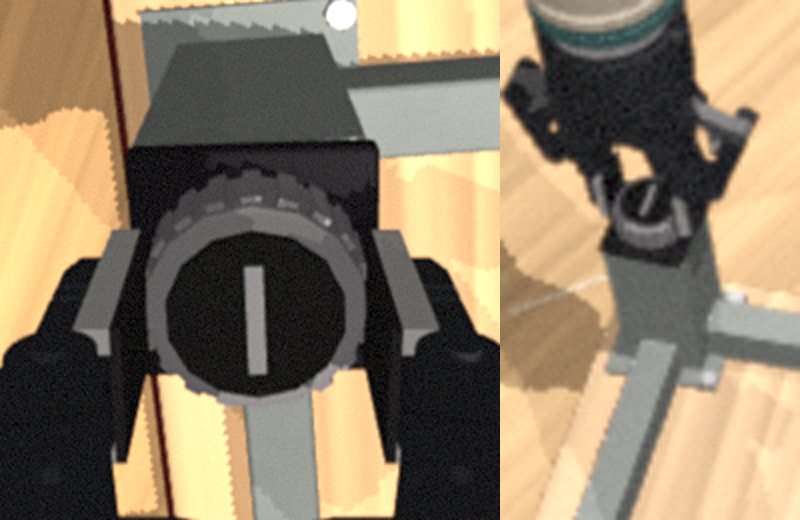

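The collar is on the rim and the foot is centred in the fingers. The slot sits at the same angle to the fingers as before, so nothing slipped. Back-off is about 1.58 rad, and the push is a light 8 N. Handing in.

```bash
python3 -c "
from cell import ctrl
print(ctrl.finish_job())"
```

```text
the job is handed in; nothing more can be done
None
```

The plug is fully home with its collar on the tube; the foot was wound to its stop, backed off about 1.58 rad (a quarter turn) and is still gripped; handed in at about 17.6 s, result not reported back; the fingers slipped about 25° on the foot at the first stop, so I regripped and confirmed the stop before backing off.

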